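# Load the latch test rail

## Robot

A 6-joint arm with a two-finger parallel gripper is mounted at the origin on the work surface. World frame = base frame: x ahead of the robot, y to its left, z up, the work surface at z = 0. Lengths are in m, angles in rad, forces in N, time in s.
With the tool pointing down it reaches from about 0.275 to 0.775 m from the base axis. Payload 14.6 kg.
Tool frame: the origin (TCP) lies between the finger pads; the fingertips stand 17 mm ahead of it and the grasp point (between the pads) lies 2 mm behind it; z points along the fingers, y is the line along which they close (so a half turn about z gives the same grasp; the last joint's range is limited). The gripper opens to 85 mm and grips with 20 to 120 N. Pads are 22 mm wide; open, the fingers measure 114 mm over their backs; the gripper's body (76 mm by 85 mm) begins 54 mm behind the grasp point. The pads swing forward as they close: fully open they stand 13 mm farther back than shut.
Start: joints at [1.037, 0.263, -0.048, 1.259, 0, 1.415], TCP at [0.194, 0.488, 0.248] pointing down, gripper open.
Joint ranges: [-2.65, 2.65], [-0.89, 1.7], [-1.18, 1.37], [-2.13, 2.11], [-1.35, 1.29], [-3.14, 3.14]. Speed limits (rad/s): [1.89, 1.89, 2.57, 2.79, 3.14, 3.14].

## Interface

Orientations are given as a 3x3 rotation matrix whose columns are the frame's x, y, z axes.
In Python, from rig import arm gives the robot as it stands.
- The arm moves only by the tool step_arm, never from a script. Its argument "deltas" is one flat list of numbers, 7 for each row, row after row: the turn, a rotation vector about the tool's x, y, z as a fraction of full scale, then the shift along the tool's x, y, z as a fraction of full scale, then the opening, from -1 (shut) to 1 (fully open). In form: [ax, ay, az, tx, ty, tz, grip, ax, ay, az, tx, ty, tz, grip, ...]. A call has 1 to 10 rows; each row is the pose to reach, as a shift and turn from the pose commanded when the call began, along the tool's axes at that moment, turning the shorter way round; what a row does not reach only later rows make up. Full scale, the value 1, is 20 cm for a shift and 180 degrees for a turn. A row lasts 1/10 s, in which the tool goes at most 50 mm and 8.59 degrees, less where a joint would pass 70% of its speed; a pose out of reach is approached as far as the arm can. A call with a number of a shift or a turn outside -1 to 1 is refused whole. A call with a gripper value outside its range is refused whole. The fingers move at their own pace and stop on an object; "force" is the grip in N (left out, the last holds). Time passes only in rows, so rows that repeat a pose let the fingers close. It gives the time, the measured TCP pose, the force, the opening and the grip force at its end, in the units of the state.
- arm.state(): the state, without advancing time (a new reading comes with each control period).
- arm.camera(name): name is "side" or "top" or "wrist"; returns a dict with "color" (420x560x3 uint8, red, green, blue), "range_z" (420x560 float32, m along the optical axis (not along the pixel's ray), 0 where there is no reading), "fovy" (degrees; the focal length in pixels is half the picture's height over the tangent of half this angle, whatever the lens; pixels are square), "cx", "cy" (the principal point, pixels), "k1" (the pictures are not rectified: a ray, as slopes to the right and down, at radius r is drawn at 1 + k1 r^2 times it, then the intrinsics apply), "eye" and "rotation" of the camera in the world. Camera axes: x right, y down, z forward; pixel columns grow to the right and rows downward; lengths in m; the calibration is good to about 2 mm. A picture is of the moment at which its call begins.
- arm.close_job(): hands the job in; it is judged then, once.
Trained networks look in a picture, given as the dict that the camera call returned (one of the last four; its "shot" number tells which), for a name from the list of things; names that differ only in an ending like _2 or _b are one class to them, and where a whole thing is asked for, a point or a joint stands for the part that bears it (a point fixed in the world has none). Each returns a list of dicts, best first, with "p" (0 to 1); they miss things now and then, are a little off and sometimes report something else, mostly with a low value. They report only what shows in the picture. A call takes as long as a camera call.
- arm.recognise(picture, target): "position" ([column, row] in pixels, amid what is visible of it).
- arm.place_of(picture, target): "position" ([column, row] in pixels: a listed point, or the origin of a listed thing).
The state is a dict: "time": time; "joints": joint angles; "dq": joint speeds; "tau": joint torques, N m; "eef_pos": TCP position; "ee_rot": TCP orientation; "ft_force": force on the tool from outside, world axes, zero at the start; "moment": the same for the moment, N m; "width": finger opening in m; "finger_force": force on a finger pad.
Only numpy, scipy, OpenCV 4.12 (cv2) and the standard library are available. Lean on these libraries where they do the work, as an engineer would, in place of code of your own. Each camera call takes 0.05 s, during which the arm holds its last target. There are 200 camera calls.

## Task

Switch the test rail's isolator off, then hang every medium-size latch unit (the middle of the three body widths) by its hook on the loading half of the rail (left of the white collar, seen from the robot), leaving the small and large ones and everything else standing on the bench. When all of them hang there, slide them along the rail, without lifting any over the collar, until every one is wholly past the collar in the test half. Then switch the isolator back on and leave them hanging free.

Things in the scene. Friction and masses are not known exactly. Their poses are not given: they have to be found in the camera images.
- medium_1: latch unit on a hook carrier, medium size: aluminium block 34 (x) x 44 (y) x 36 mm high, with a steel hook and a grip tab above it, 114 mm high in all, about 0.1 kg. Stands upright on the bench at the start, yaw within 0.5 rad. Origin: centre of the block's underside; z up, +x the open side of the hook. May be absent (None).
- medium_1_seat (a point): point 76 mm above the origin that lies on the rail's top when hung. Hook, 22 mm wide in y: back leg x -16 to -10 mm, from block to bar; bar a shallow inverted V (35 degree slopes, underside apex z = 77 at x = 0), which centres itself on the rail; lip x 10 to 16 mm, down to z = 62 mm. Inside 20 mm wide; the rail enters from the +x side between lip (z 62) and block top (z 36)
- medium_1_tab (a point): middle of the grip tab, 98 mm above the origin: the tab is 10 (x) x 22 (y) x 30 mm high, z about 84 to 114 mm, on top of the hook bar; pinch it across x
- medium_2: latch unit on a hook carrier, medium size: aluminium block 34 (x) x 44 (y) x 36 mm high, with a steel hook and a grip tab above it, 114 mm high in all, about 0.1 kg. Stands upright on the bench at the start, yaw within 0.5 rad. Origin: centre of the block's underside; z up, +x the open side of the hook. May be absent (None).
- medium_2_seat (a point): point 76 mm above the origin that lies on the rail's top when hung. Hook, 22 mm wide in y: back leg x -16 to -10 mm, from block to bar; bar a shallow inverted V (35 degree slopes, underside apex z = 77 at x = 0), which centres itself on the rail; lip x 10 to 16 mm, down to z = 62 mm. Inside 20 mm wide; the rail enters from the +x side between lip (z 62) and block top (z 36)
- medium_2_tab (a point): middle of the grip tab, 98 mm above the origin: the tab is 10 (x) x 22 (y) x 30 mm high, z about 84 to 114 mm, on top of the hook bar; pinch it across x
- medium_3: latch unit on a hook carrier, medium size: aluminium block 34 (x) x 44 (y) x 36 mm high, with a steel hook and a grip tab above it, 114 mm high in all, about 0.1 kg. Stands upright on the bench at the start, yaw within 0.5 rad. Origin: centre of the block's underside; z up, +x the open side of the hook. May be absent (None).
- medium_3_seat (a point): point 76 mm above the origin that lies on the rail's top when hung. Hook, 22 mm wide in y: back leg x -16 to -10 mm, from block to bar; bar a shallow inverted V (35 degree slopes, underside apex z = 77 at x = 0), which centres itself on the rail; lip x 10 to 16 mm, down to z = 62 mm. Inside 20 mm wide; the rail enters from the +x side between lip (z 62) and block top (z 36)
- medium_3_tab (a point): middle of the grip tab, 98 mm above the origin: the tab is 10 (x) x 22 (y) x 30 mm high, z about 84 to 114 mm, on top of the hook bar; pinch it across x
- small_1: latch unit on a hook carrier, small size: aluminium block 34 (x) x 26 (y) x 36 mm high, with a steel hook and a grip tab above it, 114 mm high in all, about 0.1 kg. Stands upright on the bench at the start, yaw within 0.5 rad. Origin: centre of the block's underside; z up, +x the open side of the hook. Hook and tab as on the medium ones. Wrong size: leave standing.
- small_2: latch unit on a hook carrier, small size: aluminium block 34 (x) x 26 (y) x 36 mm high, with a steel hook and a grip tab above it, 114 mm high in all, about 0.1 kg. Stands upright on the bench at the start, yaw within 0.5 rad. Origin: centre of the block's underside; z up, +x the open side of the hook. Hook and tab as on the medium ones. Wrong size: leave standing.
- large_1: latch unit on a hook carrier, large size: aluminium block 34 (x) x 62 (y) x 36 mm high, with a steel hook and a grip tab above it, 114 mm high in all, about 0.1 kg. Stands upright on the bench at the start, yaw within 0.5 rad. Origin: centre of the block's underside; z up, +x the open side of the hook. Hook and tab as on the medium ones. Wrong size: leave standing.
- large_2: latch unit on a hook carrier, large size: aluminium block 34 (x) x 62 (y) x 36 mm high, with a steel hook and a grip tab above it, 114 mm high in all, about 0.1 kg. Stands upright on the bench at the start, yaw within 0.5 rad. Origin: centre of the block's underside; z up, +x the open side of the hook. Hook and tab as on the medium ones. Wrong size: leave standing.
- jar: bystander: clear screw jar, 48 mm across, 75 mm high, standing; origin centre of underside
- carton: bystander: cardboard carton 55 x 45 x 45 mm; origin centre of underside
- tape: bystander: roll of paper tape lying flat, 68 mm across, 30 mm high; origin centre of underside
- rail_mark (a point): the mark: centre of the rail's axis, inside a white painted collar 8 mm wide. Rail: fixed round steel bar, 12 mm thick, 460 mm long, axis 180 mm above the bench, along this frame's y (x away from the robot within 0.08 rad, z up). y > 0 (left from the robot): loading half; y < 0, over an aluminium plate: test half
- rail: the fixed rail with its posts (16 mm thick, on 70 mm feet, at y = -230 and +230 mm; they stop the carriers at the ends); origin on the bench under the collar, axes as rail_mark
- isolator (a joint): toggle lever of the isolator, hinged across its box: 0 = off (leaning 0.6 rad from vertical to the box's -x side, towards the robot), 1.2 rad = on (leaning 0.6 rad to the +x side, away from the robot). About 1 N at the knob moves it; it stays where left; firm stop at each end
- isolator_knob (a point): centre of the black ball knob (26 mm in diameter) on the isolator's lever; 80 mm from the hinge, lever rod 10 mm thick
- isolator_box: fixed grey isolator box 100 (x) x 70 (y) x 50 mm high; origin centre of underside, x roughly away from the robot. The lever's hinge runs along its y axis at x = 0, 55 mm above the bench; it stands at the left or right end of the bench

How it is judged:
On the way, in this order (a step that is already met when the one before it is completed fails the run):
1. the isolator is off (value of joint isolator below 0.15 rad), for 0.2 s.
2. with the isolator off, every medium latch unit hangs on the loading half of the rail (value of joint isolator below 0.15 rad and x of medium_1_seat in the frame of rail_mark between -0.012 and 0.012 m and z of medium_1_seat in the frame of rail_mark between -0.001 and 0.013 m and y of medium_1_seat in the frame of rail_mark between 0.022 and 0.225 m and angle between each of medium_1, medium_2, medium_3's own z axis and vertical below 0.3 rad and x of medium_2_seat in the frame of rail_mark between -0.012 and 0.012 m and z of medium_2_seat in the frame of rail_mark between -0.001 and 0.013 m and y of medium_2_seat in the frame of rail_mark between 0.022 and 0.225 m and x of medium_3_seat in the frame of rail_mark between -0.012 and 0.012 m and z of medium_3_seat in the frame of rail_mark between -0.001 and 0.013 m and y of medium_3_seat in the frame of rail_mark between 0.022 and 0.225 m), for 0.2 s.
3. with the isolator off, every medium latch unit hangs in the test half, wholly past the collar (value of joint isolator below 0.15 rad and x of medium_1_seat in the frame of rail_mark between -0.012 and 0.012 m and z of medium_1_seat in the frame of rail_mark between -0.001 and 0.013 m and y of medium_1_seat in the frame of rail_mark between -0.225 and -0.022 m and angle between each of medium_1, medium_2, medium_3's own z axis and vertical below 0.3 rad and x of medium_2_seat in the frame of rail_mark between -0.012 and 0.012 m and z of medium_2_seat in the frame of rail_mark between -0.001 and 0.013 m and y of medium_2_seat in the frame of rail_mark between -0.225 and -0.022 m and x of medium_3_seat in the frame of rail_mark between -0.012 and 0.012 m and z of medium_3_seat in the frame of rail_mark between -0.001 and 0.013 m and y of medium_3_seat in the frame of rail_mark between -0.225 and -0.022 m), for 0.2 s.
4. the isolator is on again (value of joint isolator above 1.05 rad), for 0.2 s.
At the end, for the whole second after the job is handed in: isolator on (over 1.05 rad); every medium latch unit hangs at rest by its hook bar on the rail (seat within 12 mm of the axis sideways, tilt under 0.3 rad), its middle at least 22 mm past the collar on the test side; the small and large units, jar, carton and tape stand upright on the bench (value of joint isolator above 1.05 rad and x of medium_1_seat in the frame of rail_mark between -0.012 and 0.012 m and z of medium_1_seat in the frame of rail_mark between -0.001 and 0.013 m and y of medium_1_seat in the frame of rail_mark between -0.225 and -0.022 m and angle between each of medium_1, medium_2, medium_3's own z axis and vertical below 0.3 rad and x of medium_2_seat in the frame of rail_mark between -0.012 and 0.012 m and z of medium_2_seat in the frame of rail_mark between -0.001 and 0.013 m and y of medium_2_seat in the frame of rail_mark between -0.225 and -0.022 m and x of medium_3_seat in the frame of rail_mark between -0.012 and 0.012 m and z of medium_3_seat in the frame of rail_mark between -0.001 and 0.013 m and y of medium_3_seat in the frame of rail_mark between -0.225 and -0.022 m and linear speed of each of medium_1, medium_2, medium_3 below 0.03 m/s and angle between each of small_1, small_2, large_1, large_2, jar, carton, tape's own z axis and vertical below 0.2 rad and height (world z) of each of small_1, small_2, large_1, large_2, jar, carton, tape below 0.015 m); the robot touches nothing.
It fails at once if a small or large latch unit is lifted off the bench or touches the rail (height (world z) of any of small_1, small_2, large_1, large_2 above 0.04 m or contact force between any of small_1, small_2, large_1, large_2 and rail above 0.5 N).
It fails at once if a medium latch unit is lifted over the collar instead of being slid along the rail ((y of medium_1_seat in the frame of rail_mark between -0.012 and 0.012 m and x of medium_1_seat in the frame of rail_mark between -0.03 and 0.03 m and z of medium_1_seat in the frame of rail_mark between 0.022 and 0.08 m) or (y of medium_2_seat in the frame of rail_mark between -0.012 and 0.012 m and x of medium_2_seat in the frame of rail_mark between -0.03 and 0.03 m and z of medium_2_seat in the frame of rail_mark between 0.022 and 0.08 m) or (y of medium_3_seat in the frame of rail_mark between -0.012 and 0.012 m and x of medium_3_seat in the frame of rail_mark between -0.03 and 0.03 m and z of medium_3_seat in the frame of rail_mark between 0.022 and 0.08 m)).
Of medium_1, medium_2, medium_3 only 2 to 3 are there at a start; the rules pass over those that are not, and their reading is None.
At some moment in a run one of medium_1, medium_2, medium_3 may be knocked a few centimetres aside while the robot is not near it.
It also fails if it takes over 210 s, if anything falls off the work surface, if the arm or the gripper's body presses on something with over 40 N, if the wrist force passes 120 N, or if a joint passes its speed limit or range.

## Working session

There is one attempt and no reset: what is moved stays moved. The work goes in short steps, Python scripts to look and compute and a tool call to move; the robot and the scene stay as the last step left them, time stands still between calls to the robot, and variables do not carry over. Pictures are saved under pics/ and viewed, at most 14 in all, crops included, and the job is handed in when it is done.

Besides the shell and the picture viewer there is one more tool, called after "Call:" as a command line: name --argument value ..., lists and objects as JSON in quotes. step_arm: Moves the arm, as the interface text tells. Shift numbers are shares of 20 cm and turn numbers shares of 180 degrees, none past 1 either way. Its arguments: {"type":"object","properties":{"deltas":{"type":"array","items":{"type":"number","minimum":-1,"maximum":1}},"force":{"type":"number"}},"required":["deltas"]}

```bash
ls; mkdir -p pics; cat > h.py <<'E'
import numpy as np, cv2
from rig import arm
def ray(c,px):
    f=len(c["color"])/2/np.tan(np.radians(c["fovy"])/2)
    K=np.array([[f,0,c["cx"]],[0,f,c["cy"]],[0,0,1]])
    s=(np.array(px,float)-[c["cx"],c["cy"]])/f
    u=s.copy()
    for _ in range(20): u=s/(1+c["k1"]*(u@u))
    return np.array(c["rotation"])@np.array([u[0],u[1],1.])
def at_z(c,px,z):
    d=ray(c,px); e=np.array(c["eye"]); return e+d*(z-e[2])/d[2]
def depth(c,px):
    i,j=int(round(px[1])),int(round(px[0])); w=c["range_z"][max(i-1,0):i+2,max(j-1,0):j+2]; w=w[w>0]
    return np.array(c["eye"])+ray(c,px)*np.median(w) if len(w) else None
def cloud(c):
    H,W=c["range_z"].shape; f=H/2/np.tan(np.radians(c["fovy"])/2)
    v,u=np.mgrid[:H,:W]; s=np.stack([(u-c["cx"])/f,(v-c["cy"])/f],-1); q=s.copy()
    for _ in range(20): q=s/(1+c["k1"]*(q**2).sum(-1,keepdims=True))
    d=np.dstack([q,np.ones((H,W))])*c["range_z"][...,None]
    P=d@np.array(c["rotation"]).T+np.array(c["eye"]); P[c["range_z"]<=0]=np.nan
    return P
def save(c,n): cv2.imwrite(f"pics/{n}.png",c["color"][...,::-1])
E
python3 - <<'E'
from h import *
np.set_printoptions(precision=3,suppress=True)
s=arm.state(); print(s["time"],s["eef_pos"],s["ee_rot"],s["width"])
for n in ["top","side"]:
    c=arm.camera(n); save(c,n+"0"); print(n,c["eye"],c["rotation"],c["fovy"],c["k1"])
    for t in ["medium_1","small_1","large_1","medium_1_tab","jar","carton","tape","rail_mark","isolator_knob","isolator_box"]:
        for r in arm.place_of(c,t):
            if r["p"]>.2: print(t,round(r["p"],2),np.round(r["position"]),depth(c,r["position"]))
E
```

```text
pics
0.0 [0.194 0.488 0.248] [[-0.929  0.37  -0.001]
 [ 0.37   0.929 -0.001]
 [ 0.    -0.001 -1.   ]] 0.0852844201499143
top [ 0.415 -0.021  1.373] [[-0.007 -0.996  0.092]
 [-1.     0.009  0.016]
 [-0.016 -0.092 -0.996]] 49.40552256877428 -0.11245348829711957
medium_1 0.66 [239. 246.] [0.44  0.111 0.001]
medium_1 0.62 [354. 211.] [ 0.535 -0.221  0.082]
medium_1 0.58 [312. 236.] [ 0.464 -0.1    0.114]
medium_1 0.55 [280. 212.] [ 0.532 -0.014  0.101]
small_1 0.73 [348. 241.] [ 0.449 -0.2    0.099]
small_1 0.44 [279. 208.] [ 0.542 -0.009  0.114]
large_1 0.85 [202. 244.] [0.444 0.212 0.064]
large_1 0.69 [202. 212.] [0.537 0.215 0.064]
medium_1_tab 0.75 [314. 238.] [ 0.458 -0.107  0.08 ]
medium_1_tab 0.4 [310. 239.] [ 0.458 -0.098  0.076]
jar 0.66 [314. 214.] [ 0.529 -0.109  0.077]
carton 0.64 [241. 215.] [0.528 0.102 0.045]
carton 0.36 [202. 207.] [0.554 0.217 0.038]
tape 0.73 [239. 246.] [0.441 0.112 0.001]
tape 0.44 [310. 237.] [ 0.462 -0.096  0.083]
rail_mark 0.67 [278. 167.] [ 0.645 -0.01   0.184]
isolator_knob 0.66 [415. 215.] [ 0.518 -0.383  0.132]
isolator_box 0.77 [399. 232.] [ 0
[... 274 characters left out ...]
324. 303.] [ 0.537 -0.247  0.037]
medium_1 0.78 [272. 280.] [ 0.454 -0.123  0.037]
medium_1 0.3 [352. 330.] [ 0.519 -0.387  0.132]
small_1 0.9 [285. 317.] [ 0.441 -0.224  0.013]
large_1 0.81 [250. 195.] [0.538 0.196 0.031]
large_1 0.55 [222. 205.] [0.447 0.197 0.029]
medium_1_tab 0.73 [272. 257.] [ 0.462 -0.113  0.112]
jar 0.91 [297. 274.] [ 0.521 -0.135  0.034]
carton 0.56 [258. 218.] [0.518 0.094 0.036]
tape 0.67 [230. 230.] [0.428 0.09  0.032]
tape 0.36 [323. 288.] [ 0.541 -0.232  0.081]
rail_mark 0.76 [321. 189.] [0.757 0.145 0.003]
isolator_knob 0.75 [352. 331.] [ 0.518 -0.389  0.13 ]
isolator_knob 0.46 [233. 227.] [0.449 0.125 0.   ]
isolator_box 0.79 [328. 358.] [ 0.466 -0.386  0.05 ]
```

```bash
python3 - <<'E'
import cv2
a=cv2.imread("pics/top0.png")[130:280,170:440]; cv2.imwrite("pics/top0c.png",cv2.resize(a,(792,440),interpolation=cv2.INTER_CUBIC))
a=cv2.imread("pics/side0.png")[130:400,190:400]; cv2.imwrite("pics/side0c.png",cv2.resize(a,(466,599),interpolation=cv2.INTER_CUBIC))
E
```

```text
(no output)
```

View pics/top0c.png

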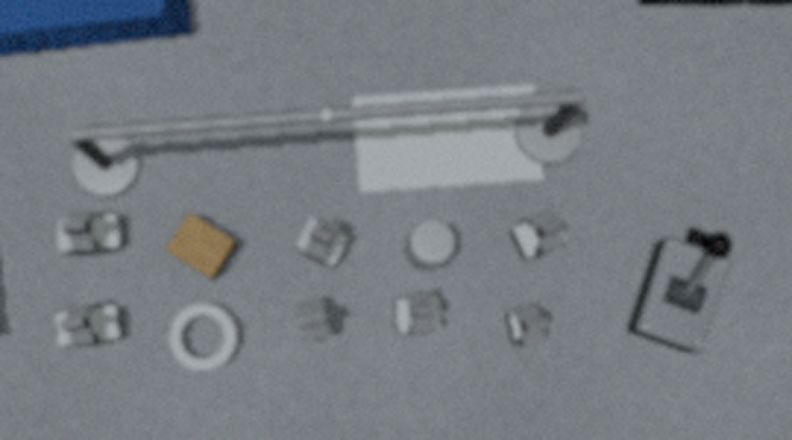

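View pics/side0c.png

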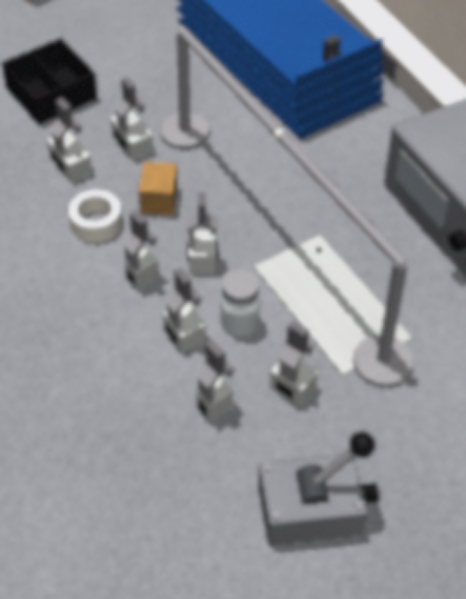

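The top crop shows the rail with its collar at about (327,115), two large units at the left, and five candidates for medium or small. The isolator is at the right, with its knob leaning away (on). Next I'll make a move helper and go over the units with the wrist camera.

```bash
cat >> h.py <<'E'
from scipy.spatial.transform import Rotation as Rn
np.set_printoptions(precision=3,suppress=True)
def tool(a,flip=False):
    "tool down, closing axis (tool y) at world yaw a"
    y=np.array([np.cos(a),np.sin(a),0]); z=np.array([0,0,-1.]); return np.c_[np.cross(y,z),y,z]
def go(*targets):
    s=arm.state(); p=np.array(s["eef_pos"]); R=np.array(s["ee_rot"])
    for q,a in targets:
        T=tool(a); r=Rn.from_matrix(R.T@T).as_rotvec()/np.pi
        print("row",np.round(r,3),np.round(R.T@(np.array(q)-p)/.2,3),"yawdeg",np.round(180*np.linalg.norm(r)))
E
python3 - <<'E'
from h import *
go(([.3,.3,.35],.6),([.4,.15,.35],0))
E
```

```text
row [-0.    -0.     0.188] [-0.839 -0.677 -0.509] yawdeg 34.0
row [-0.     0.     0.379] [-1.581 -1.189 -0.509] yawdeg 68.0
```

Call:
step_arm --deltas '[0,0,0.19,-0.84,-0.68,-0.5,1,0,0,0.19,-0.84,-0.68,-0.5,1,0,0,0.19,-0.84,-0.68,-0.5,1,0,0,0.19,-0.84,-0.68,-0.5,1,0,0,0.38,-1,-1,-0.5,1,0,0,0.38,-1,-1,-0.5,1,0,0,0.38,-1,-1,-0.5,1,0,0,0.38,-1,-1,-0.5,1,0,0,0.38,-1,-1,-0.5,1]'

```text
time: 2.0
eef_pos: [0.3062, 0.2276, 0.3485]
ee_rot: [[0.006, 1.0, 0.0], [1.0, -0.006, 0.0], [0.0, 0.0, -1.0]]
ft_force: [-0.9, 0.3, -0.3]
width: 0.0853
finger_force: 0.0
```

```bash
python3 - <<'E'
from h import *
s=arm.state(); print(s["time"],s["joints"],s["eef_pos"])
go(([.37,.0,.4],0),([.37,-.12,.4],0),([.45,-.3,.3],0))
c=arm.camera("wrist"); print(c["eye"],c["rotation"],c["fovy"]); save(c,"w0")
E
```

```text
2.0 [ 0.425 -0.    -0.096  1.475  0.     2.001] [0.306 0.228 0.348]
row [ 0.    -0.    -0.002] [-1.136  0.326 -0.258] yawdeg 0.0
row [ 0.    -0.    -0.002] [-1.736  0.329 -0.258] yawdeg 0.0
row [ 0.    -0.    -0.002] [-2.634  0.734  0.242] yawdeg 0.0
[0.307 0.313 0.474] [[ 1.    -0.005 -0.001]
 [-0.005 -0.945 -0.328]
 [ 0.     0.328 -0.945]] 61.34006323844707
```

Call:
step_arm --deltas '[0,0,0,-1,0.5,-0.2,1,0,0,0,-1,0.5,-0.2,1,0,0,0,-1,0.5,-0.2,1,0,0,0,-1,0.5,-0.2,1,0,0,0,-1,0.5,-0.2,1,0,0,0,-1,0.5,-0.2,1]'

```text
time: 2.65
eef_pos: [0.4072, 0.0257, 0.3881]
ee_rot: [[-0.0, 1.0, -0.0], [1.0, 0.0, -0.0], [-0.0, -0.0, -1.0]]
ft_force: [-1.2, 0.8, -0.2]
width: 0.0852
finger_force: 0.0
```

```bash
python3 - <<'E'
from h import *
s=arm.state(); print(s["time"],s["joints"],s["eef_pos"])
c=arm.camera("wrist"); print(c["eye"]); save(c,"w1"); np.save("w1.npy",cloud(c))
for t in ["medium_1","small_1","medium_1_tab","small_1_tab","rail_mark","isolator_knob","isolator_box"]:
    for r in arm.place_of(c,t):
        if r["p"]>.2: print(t,round(r["p"],2),np.round(r["position"]),depth(c,r["position"]))
P=cloud(c)
for z0,z1 in [(.02,.04),(.095,.12)]:
  m=((P[...,2]>z0)&(P[...,2]<z1)).astype(np.uint8)
  n,l,st,_=cv2.connectedComponentsWithStats(m)
  for i in range(1,n):
    if st[i,4]>25:
        q=P[l==i]; b=cv2.minAreaRect((q[:,:2]*1000).astype(np.float32)); print(z0,st[i],np.median(q,0),np.array(b[0]),b[1],b[2])
cv2.imwrite("pics/w1b.png",cv2.resize(c["color"][...,::-1],(800,600)))
E
```

```text
2.65 [-0.137  0.053  0.067  1.584 -0.     1.433] [0.407 0.026 0.388]
[0.407 0.111 0.513]
medium_1 0.7 [316. 227.] [ 0.461 -0.09   0.036]
medium_1 0.67 [367. 166.] [0.529 0.003 0.04 ]
medium_1 0.6 [362. 293.] [ 0.541 -0.206  0.029]
small_1 0.72 [316. 164.] [0.459 0.005 0.036]
small_1 0.64 [306. 288.] [ 0.452 -0.199  0.024]
medium_1_tab 0.94 [320. 259.] [ 0.462 -0.109  0.098]
medium_1_tab 0.72 [365. 167.] [0.527 0.    0.034]Traceback (most recent call last):
  File "<stdin>", line 5, in <module>
ValueError: it knows: carton, isolator_box, isolator_knob, jar, large, medium, medium_1_seat, medium_1_tab, medium_2_seat, medium_2_tab, medium_3_seat, medium_3_tab, rail, rail_mark, small, tape
```

```bash
python3 - <<'E'
from h import *
c=arm.camera("wrist")
for t in ["rail_mark","isolator_knob","isolator_box"]:
    for r in arm.place_of(c,t):
        if r["p"]>.2: print(t,round(r["p"],2),np.round(r["position"]),depth(c,r["position"]))
P=cloud(c)
for z0,z1 in [(.028,.042),(.09,.12)]:
  m=((P[...,2]>z0)&(P[...,2]<z1)).astype(np.uint8)
  n,l,st,_=cv2.connectedComponentsWithStats(m)
  for i in range(1,n):
    if st[i,4]>25:
        q=P[l==i]; b=cv2.minAreaRect((q[:,:2]*1000).astype(np.float32)); print(z0,st[i],np.median(q,0),np.array(b[0]),np.array(b[1]),round(b[2]))
a=c["color"][100:360,230:500,::-1]
cv2.imwrite("pics/w1b.png",cv2.resize(a,(620,600),interpolation=cv2.INTER_CUBIC))
E
```

```text
rail_mark 0.59 [504. 219.] [ 0.639 -0.014  0.186]
isolator_knob 0.65 [322. 262.] [ 0.461 -0.104  0.108]
isolator_box 0.64 [320. 362.] [ 0.476 -0.331  0.044]
isolator_box 0.41 [304. 290.] [ 0.447 -0.201  0.022]
0.028 [308   0  29  19 494] [0.458 0.204 0.036] [458.693 204.597] [34.371 20.41 ] 3
0.028 [381   0  29  20 545] [0.55  0.205 0.035] [550.739 206.056] [34.416 23.257] 3
0.028 [446   0  12  14  64] [0.619 0.21  0.035] [620.593 210.839] [ 6.698 15.75 ] 29
0.028 [ 284   61   50   53 1136] [0.444 0.111 0.03 ] [444.607 109.215] [64.561 65.993] 1
0.028 [353  60  26  50 111] [0.517 0.117 0.036] [517.465 114.716] [62.083 26.169] 86
0.028 [   0  108   68  117 1205] [0.076 0.023 0.034] [54.842  4.107] [ 76.308 176.764] 3
0.028 [304 159  25  12 199] [0.46  0.007 0.035] [457.889   5.051] [33.917 13.328] 12
0.028 [356 159  36  36 404] [ 0.537 -0.002  0.035] [539.022 -10.464] [42.905 34.405] 63
0.028 [528 171  32 104 610] [ 0.815 -0.078  0.034] [815.211 -85.52 ] [173.549   9.568] 88
0.028 [308 224  24  22 411] [ 0.467 -0.095  0.035] [466.358 -99.32 ] [34.252 31.695] 4
0.028 [349 231  29  22 1
[... 773 characters left out ...]
72
0.09 [   0  132   33  105 1428] [0.079 0.007 0.105] [67.911 -5.091] [135.717  35.166] 85
0.09 [317 172  14  25 216] [0.459 0.002 0.113] [459.592  -1.166] [10.08  22.606] 13
0.09 [377 180  23  24 307] [ 0.537 -0.009  0.112] [538.855  -9.936] [22.332 11.454] 63
0.09 [ 11 242   5  16  27] [ 0.054 -0.091  0.115] [ 54.16 -84.74] [20.97  13.761] 66
0.09 [321 250  10  24 214] [ 0.466 -0.101  0.113] [ 466.508 -105.97 ] [10.223 23.177] 2
0.09 [542 274  18  63 614] [ 0.816 -0.203  0.102] [ 815.771 -188.804] [18.305 99.13 ] 10
0.09 [307 316  11  24 177] [ 0.452 -0.204  0.113] [ 453.254 -211.956] [10.173 23.595] 12
0.09 [369 325  14  24 173] [ 0.543 -0.221  0.112] [ 545.028 -228.971] [10.28 24.53] 26
```

View pics/w1b.png

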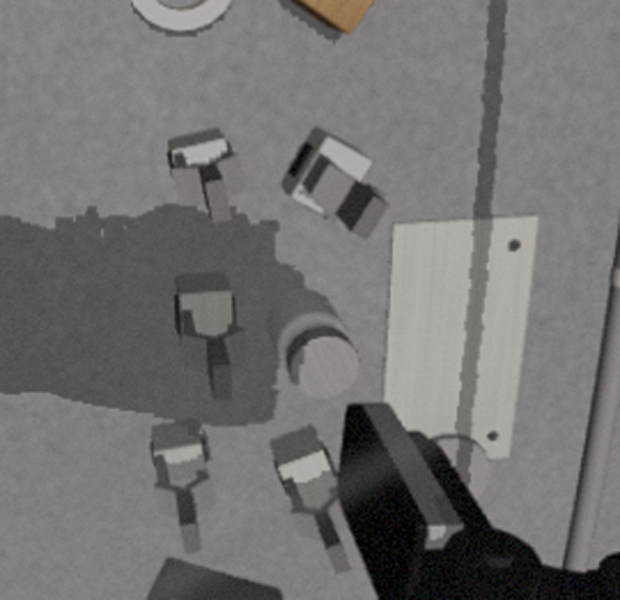

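Reading the view: it matches the depth clusters. The mediums are A (0.539, -0.010, yaw -27°), B (0.466, -0.106, 2°) and C (0.545, -0.229, 26°), and the smalls are at (0.459, 0) and (0.453, -0.212). Next is the exact pose of the isolator.

```bash
python3 - <<'E'
from h import *
for n in ["top","side"]:
    c=arm.camera(n); P=cloud(c)
    near=(abs(P[...,0]-.48)<.1)&(abs(P[...,1]+.37)<.09)
    q=P[near&(abs(P[...,2]-.05)<.008)]; b=cv2.minAreaRect((q[:,:2]*1000).astype(np.float32)); print(n,len(q),np.array(b[0]),np.array(b[1]),b[2],np.median(q[:,2]))
    q=P[near&(P[...,2]>.108)]; print("knob",len(q),q.mean(0),q.min(0),q.max(0))
    q=P[(abs(P[...,0]-.64)<.05)&(abs(P[...,1])<.21)&(abs(P[...,2]-.18)<.02)]
    f=np.polyfit(q[:,1],q[:,0],1); print("rail x=",f,len(q),np.percentile(q[:,2],[5,50,95]))
go(([.51,-.17,.3],-.28),([.52,-.385,.25],-.28))
E
```

```text
top 679 [ 481.754 -368.174] [ 72.562 100.882] 69.6629409790039 0.050143370230375295
knob 80 [ 0.523 -0.383  0.128] [ 0.509 -0.397  0.108] [ 0.535 -0.371  0.138]
rail x= [-0.066  0.639] 728 [0.18  0.185 0.189]
side 1035 [ 480.844 -369.653] [ 71.077 100.315] 69.29844665527344 0.04968736580426891
knob 121 [ 0.52  -0.387  0.127] [ 0.509 -0.397  0.108] [ 0.534 -0.372  0.136]
rail x= [-0.067  0.636] 605 [0.179 0.185 0.189]
row [ 0.    -0.     0.089] [-0.991  0.523  0.442] yawdeg 16.0
row [ 0.    -0.     0.089] [-2.066  0.573  0.692] yawdeg 16.0
```

Call:
step_arm --deltas '[0,0,0.115,-0.99,0.52,0.44,0.3,0,0,0.115,-0.99,0.52,0.44,0.3,0,0,0.115,-0.99,0.52,0.44,0.3,0,0,0.115,-0.99,0.52,0.44,0.3,0,0,0.115,-0.99,0.52,0.44,0.3,0,0,0.115,-0.99,0.52,0.44,0.3,0,0,0.115,-0.99,0.52,0.44,0.3]'

```text
time: 3.85
eef_pos: [0.5092, -0.1706, 0.2997]
ee_rot: [[0.356, 0.935, -0.001], [0.935, -0.356, 0.001], [0.0, -0.001, -1.0]]
ft_force: [0.2, 0.0, -0.0]
width: 0.0557
finger_force: 0.0
```

```bash
python3 - <<'E'
from h import *
s=arm.state(); print(s["time"],s["width"],s["eef_pos"])
go(([.523,-.385,.23],-.36),([.523,-.385,.125],-.36))
E
```

```text
3.85 0.05569320232651801 [ 0.509 -0.171  0.3  ]
row [-0.    -0.    -0.001] [-0.978  0.446  0.348] yawdeg 0.0
row [-0.    -0.    -0.001] [-0.978  0.447  0.873] yawdeg 0.0
```

Call:
step_arm --deltas '[0,0,0,-0.98,0.45,0.35,0.3,0,0,0,-0.98,0.45,0.35,0.3,0,0,0,-0.98,0.45,0.35,0.3,0,0,0,-0.98,0.45,0.35,0.3,0,0,0,-0.98,0.45,0.35,0.3,0,0,0,-0.98,0.45,0.35,0.3,0,0,0,-0.98,0.45,0.6,0.3,0,0,0,-0.98,0.45,0.75,0.3,0,0,0,-0.98,0.45,0.87,0.3,0,0,0,-0.98,0.45,0.87,0.3]'

```text
time: 4.85
eef_pos: [0.5232, -0.3829, 0.1247]
ee_rot: [[0.354, 0.935, -0.003], [0.935, -0.354, 0.003], [0.002, -0.003, -1.0]]
ft_force: [0.3, 1.1, 0.2]
width: 0.0555
finger_force: 0.0
```

Call:
step_arm --deltas '[0,0,0,0,-0.1,0,0.3,0,0,0,0,-0.2,0,0.3,0,0,0,0,-0.3,0,0.3,0,0,0,0,-0.4,0,0.3,0,0,0,0,-0.45,0,0.3,0,0,0,0,-0.51,0,0.3,0,0,0,0,-0.51,0,0.3,0,0,0,0,-0.51,0,0.3]'

```text
time: 5.65
eef_pos: [0.4289, -0.3495, 0.1268]
ee_rot: [[0.355, 0.935, 0.0], [0.935, -0.355, -0.001], [-0.0, 0.001, -1.0]]
ft_force: [0.4, -0.2, -0.0]
width: 0.0554
finger_force: 0.0
```

```bash
python3 - <<'E'
from h import *
s=arm.state(); print(s["time"],s["width"],s["eef_pos"],s["ft_force"])
c=arm.camera("side"); save(c,"s2"); P=cloud(c)
a=c["color"][260:400,260:420,::-1]; cv2.imwrite("pics/s2c.png",cv2.resize(a,None,fx=3,fy=3))
E
```

```text
5.65 0.05542743593771273 [ 0.429 -0.349  0.127] [ 0.369 -0.195 -0.006]
```

View pics/s2c.png

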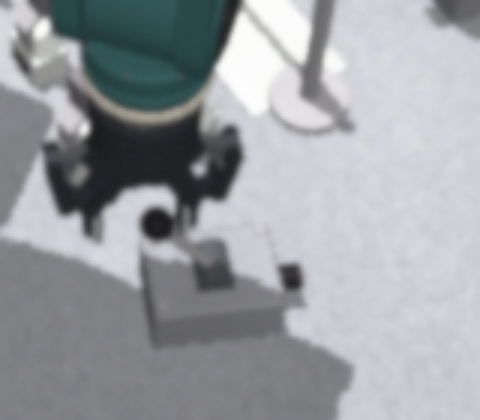

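Call:
step_arm --deltas '[0,0,0,0,0,-0.4,0.3,0,0,0,0,0,-0.7,0.3,0,0,0,0.5,-0.15,-1,0.3,0,0,-0.115,0.97,-0.26,-1,0.2,0,0,-0.115,0.97,-0.26,-1,0.2,0,0,-0.115,0.97,-0.26,-1,0.2,0,0,-0.115,0.97,-0.26,-1,0.2,0,0,-0.115,0.97,-0.26,-1,0.2]'

```text
time: 6.5
eef_pos: [0.4497, -0.1471, 0.328]
ee_rot: [[-0.002, 1.0, 0.002], [1.0, 0.002, -0.001], [-0.001, 0.002, -1.0]]
ft_force: [-0.5, -0.0, -0.2]
width: 0.0513
finger_force: 0.0
```

```bash
cat >> h.py <<'E'
def tabs(c):
    P=cloud(c); m=((P[...,2]>.095)&(P[...,2]<.12)&(P[...,0]>.4)&(P[...,0]<.6)&(abs(P[...,1])<.32)).astype(np.uint8)
    n,l,st,_=cv2.connectedComponentsWithStats(m)
    for i in range(1,n):
        if st[i,4]>25:
            q=P[l==i]; q=q[q[:,2]>.108]
            if len(q)<15: continue
            b=cv2.minAreaRect((q[:,:2]*1000).astype(np.float32)); a=b[2] if b[1][0]<b[1][1] else b[2]-90
            print("tab",np.array(b[0]),np.array(b[1]),"xyaw",round(a,1),"rad",round(np.radians(a),3),st[i,:2])
E
python3 - <<'E'
from h import *
s=arm.state(); print(s["time"],s["eef_pos"])
c=arm.camera("wrist"); tabs(c)
P=cloud(arm.camera("side")); q=P[(abs(P[...,0]-.46)<.1)&(abs(P[...,1]+.37)<.06)&(abs(P[...,2]-.12)<.02)]; print("knob",len(q),q.mean(0))
go(([.545,-.229,.2],.45),([.545,-.229,.105],.45))
E
```

```text
6.5 [ 0.45  -0.147  0.328]
tab [459.829  -2.177] [10.438 22.36 ] xyaw 13.8 rad 0.242 [281   0]
tab [539.098 -10.758] [22.961 10.867] xyaw -27.5 rad -0.479 [364  11]
tab [ 466.631 -106.338] [10.053 21.7  ] xyaw 4.8 rad 0.084 [290 119]
tab [ 452.702 -212.109] [10.05  22.848] xyaw 11.2 rad 0.195 [274 218]
tab [ 544.687 -229.195] [10.062 23.39 ] xyaw 22.6 rad 0.394 [357 232]
knob 134 [ 0.438 -0.357  0.126]
row [ 0.     0.    -0.143] [-0.398  0.478  0.632] yawdeg 26.0
row [ 0.     0.    -0.143] [-0.398  0.478  1.107] yawdeg 26.0
```

Call:
step_arm --deltas '[0,0,-0.134,-0.4,0.475,0.5,0.2,0,0,-0.134,-0.4,0.475,0.5,0.2,0,0,-0.134,-0.4,0.475,0.5,0.2,0,0,-0.134,-0.4,0.475,0.5,0.2,0,0,-0.134,-0.4,0.475,0.63,0.2,0,0,-0.134,-0.4,0.475,0.63,0.2]'

```text
time: 7.2
eef_pos: [0.5422, -0.23, 0.1972]
ee_rot: [[-0.405, 0.914, -0.005], [0.914, 0.405, 0.003], [0.004, -0.003, -1.0]]
ft_force: [-0.9, -0.3, 0.6]
width: 0.0515
finger_force: 0.0
```

```bash
python3 - <<'E'
from h import *
s=arm.state(); print(s["time"],s["eef_pos"])
go(([.545,-.2292,.107],.42))
c=arm.camera("wrist"); tabs(c)
E
```

```text
7.2 [ 0.542 -0.23   0.197]
row [-0.001 -0.001 -0.001] [-0.004  0.016  0.451] yawdeg 0.0
tab [ 452.706 -212.386] [11.066 22.59 ] xyaw 10.9 rad 0.19 [143 121]
tab [ 544.931 -228.854] [ 9.68  22.561] xyaw 23.9 rad 0.417 [275 200]
```

Call:
step_arm --deltas '[0,0,0,0,0.01,0.25,0.2,0,0,0,0,0.01,0.4,0.2,0,0,0,0,0.01,0.45,0.2,0,0,0,0,0.01,0.45,0.2,0,0,0,0,0.01,0.45,-1,0,0,0,0,0.01,0.45,-1,0,0,0,0,0.01,0.45,-1,0,0,0,0,0.01,0.45,-1,0,0,0,0,0.01,0.45,-1]' --force 35

```text
time: 8.15
eef_pos: [0.5457, -0.2294, 0.1117]
ee_rot: [[-0.407, 0.914, 0.001], [0.914, 0.407, -0.002], [-0.002, 0.0, -1.0]]
ft_force: [-3.0, -0.4, 9.1]
width: 0.009
finger_force: 35.3
```

```bash
python3 - <<'E'
from h import *
s=arm.state(); print(s["time"],s["eef_pos"],s["width"],s["finger_force"])
go(([.5,-.2,.29],.066),([.5,-.05,.29],.066),([.5,.15,.29],.066))
E
```

```text
8.15 [ 0.546 -0.229  0.112] 0.009016150108716045 35.269925594329834
row [0.    0.001 0.112] [ 0.225 -0.149 -0.892] yawdeg 20.0
row [0.    0.001 0.112] [ 0.911  0.157 -0.893] yawdeg 20.0
row [0.    0.001 0.112] [ 1.824  0.563 -0.895] yawdeg 20.0
```

Call:
step_arm --deltas '[0,0,0,0,0,-0.25,-1,0,0,0,0,0,-0.5,-1,0,0,0,0,0,-0.75,-1,0,0,0.05,0.25,0,-0.9,-1,0,0,0.1,0.5,0,-0.9,-1,0,0,0.112,0.75,0.08,-0.9,-1,0,0,0.112,0.91,0.157,-0.9,-1,0,0,0.112,0.91,0.157,-0.9,-1,0,0,0.112,0.91,0.157,-0.9,-1]'

```text
time: 9.05
eef_pos: [0.5, -0.049, 0.291]
ee_rot: [[-0.069, 0.998, 0.001], [0.998, 0.069, -0.0], [-0.001, 0.001, -1.0]]
ft_force: [-0.1, 0.4, -1.1]
width: 0.009
finger_force: 34.7
```

```bash
python3 - <<'E'
from h import *
s=arm.state(); print(s["time"],s["eef_pos"],s["width"],s["finger_force"])
go(([.54,.147,.29],.066),([.558,.148,.243],.066))
c=arm.camera("wrist"); P=cloud(c)
q=P[(abs(P[...,0]-.64)<.05)&(abs(P[...,1])<.2)&(abs(P[...,2]-.18)<.02)]
if len(q)>50: print("rail",np.polyfit(q[:,1],q[:,0],1),len(q),np.percentile(q[:,2],[50,95]))
E
```

```text
9.05 [ 0.5   -0.049  0.291] 0.009034163037920526 34.74593997001648
row [0.    0.    0.001] [0.964 0.267 0.005] yawdeg 0.0
row [0.    0.    0.001] [0.963 0.357 0.24 ] yawdeg 0.0
rail [-0.067  0.637] 6493 [0.184 0.186]
```

Call:
step_arm --deltas '[0,0,0,0.25,0.06,0,-1,0,0,0,0.5,0.12,0,-1,0,0,0,0.75,0.2,0,-1,0,0,0,0.96,0.27,0,-1,0,0,0,0.96,0.35,0.12,-1,0,0,0,0.96,0.35,0.24,-1,0,0,0,0.96,0.35,0.24,-1]'

```text
time: 9.8
eef_pos: [0.5565, 0.1455, 0.2394]
ee_rot: [[-0.066, 0.998, -0.005], [0.998, 0.066, -0.001], [-0.0, -0.005, -1.0]]
ft_force: [-0.5, 0.1, -1.2]
width: 0.0093
finger_force: 34.7
```

```bash
python3 - <<'E'
from h import *
s=arm.state(); print(s["time"],s["eef_pos"],s["width"],s["finger_force"])
for n in ["wrist","top"]:
    c=arm.camera(n); P=cloud(c)
    q=P[(abs(P[...,0]-.64)<.05)&(abs(P[...,1])<.2)&(abs(P[...,2]-.18)<.02)]
    f=np.polyfit(q[:,1],q[:,0],1); r=q[:,0]-np.polyval(f,q[:,1])
    print(n,"rail",f,len(q),np.percentile(r,[1,99]))
    if n=="wrist":
        for lo in np.arange(-.008,.008,.002):
            k=(r>=lo)&(r<lo+.002); print(lo,k.sum(),np.median(q[k,2]) if k.any() else 0)
    else:
        for t in arm.place_of(c,"rail_mark"): print(t["p"],at_z(c,t["position"],.186))
go(([.628,.153,.243],.066),([.628,.153,.222],.066))
save(c,"t3"); save(arm.camera("side"),"s3")
E
```

```text
9.8 [0.557 0.145 0.239] 0.009266219995787453 34.72588777542114
wrist rail [-0.069  0.638] 3700 [-0.005  0.007]
-0.008 0 0
-0.006 367 0.18078942227998968
-0.004 928 0.1832478709717291
-0.002 690 0.18505927591109325
0.0 620 0.18562269333639383
0.002 550 0.18542533530922173
0.004 412 0.18454476090127309
0.006 133 0.18301420492640202
top rail [-0.066  0.639] 596 [-0.005  0.007]
0.67 [ 0.651 -0.01   0.186]
row [ 0.  0. -0.] [0.014 0.355 0.002] yawdeg 0.0
row [ 0.  0. -0.] [0.014 0.354 0.107] yawdeg 0.0
```

Call:
step_arm --deltas '[0,0,0,0.01,0.1,0,-1,0,0,0,0.01,0.2,0,-1,0,0,0,0.01,0.3,0,-1,0,0,0,0.01,0.36,0,-1,0,0,0,0.01,0.36,0,-1,0,0,0,0.01,0.36,0,-1]'

```text
time: 10.6
eef_pos: [0.6286, 0.1529, 0.243]
ee_rot: [[-0.067, 0.998, 0.001], [0.998, 0.067, 0.0], [0.0, 0.001, -1.0]]
ft_force: [-0.1, 0.3, -0.6]
width: 0.0092
finger_force: 34.7
```

```bash
python3 - <<'E'
from h import *
s=arm.state(); print(s["time"],s["eef_pos"],s["ft_force"],s["moment"])
c=arm.camera("side"); save(c,"s4"); go(([.629,.153,.222],.066))
a=c["color"][110:240,220:380,::-1]; cv2.imwrite("pics/s4c.png",cv2.resize(a,None,fx=4,fy=4))
E
```

```text
10.6 [0.629 0.153 0.243] [-0.125  0.262 -0.65 ] [ 0.04   0.023 -0.006]
row [ 0. -0.  0.] [-0.     0.003  0.105] yawdeg 0.0
```

View pics/s4c.png

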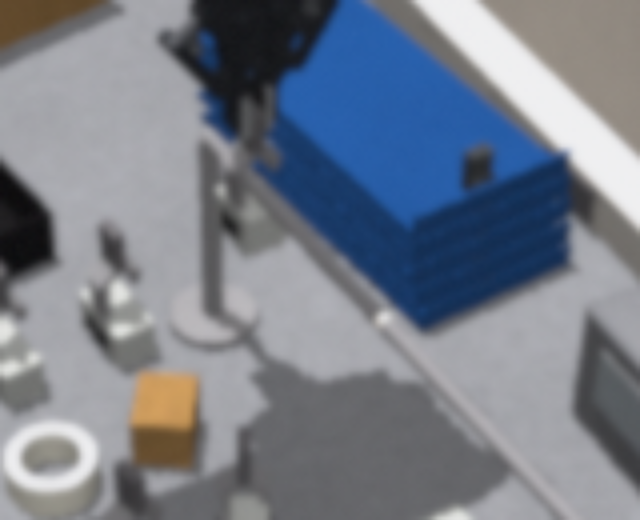

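The hook surrounds the rail near the left post with no contact force. I'll lower it, release and retreat upward.

Call:
step_arm --deltas '[0,0,0,0,0,0.05,-1,0,0,0,0,0,0.1,-1,0,0,0,0,0,0.105,-1,0,0,0,0,0,0.105,-1,0,0,0,0,0,0.105,-0.4,0,0,0,0,0,0.105,0.2,0,0,0,0,0,0.0,0.2,0,0,0,0,0,-0.2,0.2,0,0,0,0,0,-0.4,0.2,0,0,0,0,0,-0.4,0.2]'

```text
time: 11.65
eef_pos: [0.6296, 0.1534, 0.327]
ee_rot: [[-0.067, 0.998, 0.007], [0.998, 0.067, 0.001], [0.0, 0.007, -1.0]]
ft_force: [0.7, 0.5, -0.0]
width: 0.0514
finger_force: 0.0
```

```bash
cat >> h.py <<'E'
def hung(c):
    P=cloud(c); m=((P[...,2]>.2)&(P[...,2]<.24)&(abs(P[...,0]-.639+.069*P[...,1])<.03)&(abs(P[...,1])<.25)).astype(np.uint8)
    n,l,st,_=cv2.connectedComponentsWithStats(m)
    for i in range(1,n):
        if st[i,4]>12:
            q=P[l==i]; print("hung",st[i,4],(q.min(0)+q.max(0))/2,"ext",q.max(0)-q.min(0),"ztop",q[:,2].max())
E
python3 - <<'E'
from h import *
s=arm.state(); print(s["time"],s["eef_pos"],s["width"])
hung(arm.camera("wrist")); hung(arm.camera("side"))
go(([.53,.05,.3],0))
E
```

```text
11.65 [0.63  0.153 0.327] 0.05141185804949762
hung 566 [0.629 0.154 0.213] ext [0.011 0.023 0.025] ztop 0.22534859166547896
hung 65 [0.627 0.154 0.215] ext [0.012 0.028 0.029] ztop 0.22885088126657638
row [ 0.    -0.     0.021] [-0.482 -0.528  0.112] yawdeg 4.0
```

Call:
step_arm --deltas '[0,0,0.03,-0.48,-0.53,0,0.2,0,0,0.08,-0.48,-0.53,0,0.2,0,0,0.12,-0.48,-0.53,0,0.2,0,0,0.16,-0.48,-0.53,0.1,0.2,0,0,0.174,-0.48,-0.53,0.1,0.2,0,0,0.174,-0.48,-0.53,0.1,0.2]'

```text
time: 12.35
eef_pos: [0.5284, 0.0501, 0.3009]
ee_rot: [[0.462, 0.887, -0.003], [0.887, -0.462, 0.0], [-0.001, -0.002, -1.0]]
ft_force: [0.8, 0.4, 0.2]
width: 0.0513
finger_force: 0.0
```

```bash
python3 - <<'E'
from h import *
s=arm.state(); print(s["time"],s["eef_pos"])
tabs(arm.camera("wrist"))
go(([.5391,-.0105,.19],-.479),([.5391,-.0105,.112],-.479))
E
```

```text
12.35 [0.528 0.05  0.301]
tab [456.553 226.08 ] [11.099 22.658] xyaw 7.8 rad 0.136 [95 25]
tab [539.587 -10.623] [22.593 10.428] xyaw -27.7 rad -0.484 [312 213]
tab [459.723  -1.68 ] [10.898 22.45 ] xyaw 13.6 rad 0.237 [231 240]
tab [ 467.259 -105.562] [10.753 24.082] xyaw 2.7 rad 0.048 [286 312]
row [-0.001  0.     0.   ] [-0.246  0.187  0.556] yawdeg 0.0
row [-0.001  0.     0.   ] [-0.246  0.187  0.946] yawdeg 0.0
```

Call:
step_arm --deltas '[0,0,0,-0.245,0.19,0.25,0.2,0,0,0,-0.245,0.19,0.5,0.2,0,0,0,-0.245,0.19,0.6,0.2,0,0,0,-0.245,0.19,0.8,0.2,0,0,0,-0.245,0.19,0.945,0.2,0,0,0,-0.245,0.19,0.945,0.2,0,0,0,-0.245,0.19,0.945,-1,0,0,0,-0.245,0.19,0.945,-1,0,0,0,-0.245,0.19,0.945,-1,0,0,0,-0.245,0.19,0.945,-1]' --force 35

```text
time: 13.4
eef_pos: [0.5412, -0.0105, 0.1148]
ee_rot: [[0.461, 0.888, 0.002], [0.888, -0.461, -0.0], [0.001, 0.002, -1.0]]
ft_force: [-2.0, 1.5, 8.8]
width: 0.0091
finger_force: 37.3
```

```bash
python3 - <<'E'
from h import *
s=arm.state(); print(s["time"],s["eef_pos"],s["ft_force"],s["width"],s["finger_force"])
t=.11; x,y=.6387-.069*t, -.012+t
print(x,y); go(([.54,-.01,.28],.068),([.545,y-.005,.28],.068),([x-.07,y-.005,.243],.068))
E
```

```text
13.4 [ 0.541 -0.011  0.115] [-1.969  1.541  8.761] 0.0090991731142504 37.256537675857544
0.6311100000000001 0.098
row [ 0.001 -0.    -0.174] [ 0.001 -0.005 -0.826] yawdeg 31.0
row [ 0.001 -0.    -0.174] [ 0.469 -0.22  -0.826] yawdeg 31.0
row [ 0.001 -0.    -0.174] [ 0.506 -0.149 -0.641] yawdeg 31.0
```

Call:
step_arm --deltas '[0,0,0,0,0,-0.25,-1,0,0,0,0,0,-0.5,-1,0,0,0,0,0,-0.7,-1,0,0,-0.04,0.1,-0.05,-0.83,-1,0,0,-0.09,0.25,-0.1,-0.83,-1,0,0,-0.13,0.4,-0.2,-0.83,-1,0,0,-0.174,0.47,-0.22,-0.83,-1,0,0,-0.174,0.5,-0.16,-0.75,-1,0,0,-0.174,0.5,-0.16,-0.655,-1,0,0,-0.174,0.5,-0.16,-0.655,-1]'

```text
time: 14.4
eef_pos: [0.5575, 0.093, 0.2432]
ee_rot: [[-0.068, 0.998, -0.002], [0.998, 0.068, -0.0], [0.0, -0.002, -1.0]]
ft_force: [-0.1, 0.5, -0.8]
width: 0.0093
finger_force: 35.8
```

```bash
python3 - <<'E'
from h import *
s=arm.state(); print(s["time"],s["eef_pos"],s["ft_force"],s["width"],s["finger_force"])
c=arm.camera("wrist"); hung(c)
go(([.6325,.098,.246],.068))
E
```

```text
14.4 [0.558 0.093 0.243] [-0.146  0.488 -0.818] 0.009258599772774283 35.83585560321808
hung 2362 [0.629 0.154 0.213] ext [0.012 0.023 0.026] ztop 0.2256506728499609
row [-0. -0. -0.] [ 0.     0.375 -0.008] yawdeg 0.0
```

Call:
step_arm --deltas '[0,0,0,0,0.1,0,-1,0,0,0,0,0.2,0,-1,0,0,0,0,0.3,0,-1,0,0,0,0,0.375,0,-1,0,0,0,0,0.375,0,-1,0,0,0,0,0.375,0,-1]'

```text
time: 15.05
eef_pos: [0.6328, 0.0978, 0.2452]
ee_rot: [[-0.067, 0.998, 0.001], [0.998, 0.067, 0.0], [-0.0, 0.001, -1.0]]
ft_force: [0.4, 0.0, -0.8]
width: 0.0089
finger_force: 35.9
```

Call:
step_arm --deltas '[0,0,0,0,0,0.05,-1,0,0,0,0,0,0.1,-1,0,0,0,0,0,0.11,-1,0,0,0,0,0,0.11,-1,0,0,0,0,0,0.11,-0.4,0,0,0,0,0,0.11,0.2,0,0,0,0,0,0.0,0.2,0,0,0,0,0,-0.2,0.2,0,0,0,0,0,-0.4,0.2,0,0,0,0,0,-0.4,0.2]'

```text
time: 16.05
eef_pos: [0.6339, 0.0979, 0.3288]
ee_rot: [[-0.067, 0.998, 0.007], [0.998, 0.067, 0.0], [-0.0, 0.007, -1.0]]
ft_force: [1.3, 1.1, 0.6]
width: 0.0515
finger_force: 0.0
```

```bash
python3 - <<'E'
from h import *
s=arm.state(); print(s["time"],s["eef_pos"],s["width"])
hung(arm.camera("wrist")); hung(arm.camera("side"))
go(([.5,-.05,.32],.068))
E
```

```text
16.05 [0.634 0.098 0.329] 0.051461186689228146
hung 580 [0.629 0.154 0.215] ext [0.011 0.022 0.023] ztop 0.2258256446455874
hung 582 [0.633 0.097 0.213] ext [0.011 0.023 0.025] ztop 0.22534086991171823
hung 69 [0.627 0.156 0.215] ext [0.011 0.033 0.029] ztop 0.2297272323996321
hung 70 [0.631 0.097 0.214] ext [0.012 0.026 0.027] ztop 0.22729047687979564
row [ 0.  0. -0.] [-0.693 -0.714  0.021] yawdeg 0.0
```

Two units are hanging. Next is unit B.

Call:
step_arm --deltas '[0,0,0,-0.35,-0.4,0,0.2,0,0,0,-0.7,-0.71,0,0.2,0,0,0,-0.7,-0.71,0.1,0.2,0,0,0,-0.7,-0.71,0.1,0.2,0,0,0,-0.7,-0.71,0.1,0.2,0,0,0,-0.7,-0.71,0.1,0.2]'

```text
time: 16.75
eef_pos: [0.4996, -0.0519, 0.3033]
ee_rot: [[-0.065, 0.998, -0.002], [0.998, 0.065, 0.001], [0.001, -0.002, -1.0]]
ft_force: [0.1, -0.0, 0.3]
width: 0.0514
finger_force: 0.0
```

```bash
python3 - <<'E'
from h import *
s=arm.state(); print(s["time"],s["eef_pos"])
tabs(arm.camera("wrist"))
go(([.467,-.106,.19],.05),([.467,-.106,.114],.05))
E
```

```text
16.75 [ 0.5   -0.052  0.303]
tab [459.435  -2.065] [10.271 22.401] xyaw 14.1 rad 0.246 [229 108]
tab [ 466.68  -105.709] [ 9.928 21.997] xyaw 1.9 rad 0.033 [236 215]
tab [ 453.263 -212.223] [10.465 23.204] xyaw 11.8 rad 0.206 [220 303]
row [-0.    -0.     0.005] [-0.262 -0.185  0.568] yawdeg 1.0
row [-0.    -0.     0.005] [-0.262 -0.184  0.948] yawdeg 1.0
```

Call:
step_arm --deltas '[0,0,0.01,-0.26,-0.185,0.25,0.2,0,0,0.01,-0.26,-0.185,0.5,0.2,0,0,0.01,-0.26,-0.185,0.6,0.2,0,0,0.01,-0.26,-0.185,0.8,0.2,0,0,0.01,-0.26,-0.185,0.935,0.2,0,0,0.01,-0.26,-0.185,0.935,0.2,0,0,0.01,-0.26,-0.185,0.935,-1,0,0,0.01,-0.26,-0.185,0.935,-1,0,0,0.01,-0.26,-0.185,0.935,-1,0,0,0.01,-0.26,-0.185,0.935,-1]' --force 35

```text
time: 17.8
eef_pos: [0.4681, -0.1058, 0.1186]
ee_rot: [[-0.036, 0.999, 0.002], [0.999, 0.036, -0.001], [-0.001, 0.002, -1.0]]
ft_force: [-1.8, 1.0, 8.3]
width: 0.0089
finger_force: 38.9
```

```bash
python3 - <<'E'
from h import *
s=arm.state(); print(s["time"],s["eef_pos"],s["ft_force"],s["width"],s["finger_force"])
z=s["eef_pos"][2]; y=.042; x=.6395-.069*y; print(x,y)
go(([.467,-.106,.285],.033),([x-.075,y-.005,.285],.068),([x-.075,y-.005,.131+z],.068))
E
```

```text
17.8 [ 0.468 -0.106  0.119] [-1.82   0.981  8.31 ] 0.008917012342944829 38.8899564743042
0.636602 0.042
row [0.001 0.    0.001] [-0.001 -0.004 -0.832] yawdeg 0.0
row [ 0.001  0.    -0.01 ] [ 0.696  0.495 -0.832] yawdeg 2.0
row [ 0.001  0.    -0.01 ] [ 0.696  0.494 -0.655] yawdeg 2.0
```

Call:
step_arm --deltas '[0,0,0,0,0,-0.25,-1,0,0,0,0,0,-0.5,-1,0,0,0,0,0,-0.75,-1,0,0,0,0.15,0.1,-0.83,-1,0,0,-0.01,0.3,0.2,-0.83,-1,0,0,-0.01,0.45,0.3,-0.83,-1,0,0,-0.01,0.6,0.4,-0.83,-1,0,0,-0.01,0.695,0.49,-0.75,-1,0,0,-0.01,0.695,0.49,-0.655,-1,0,0,-0.01,0.695,0.49,-0.655,-1]'

```text
time: 18.8
eef_pos: [0.5597, 0.0374, 0.2469]
ee_rot: [[-0.068, 0.998, -0.003], [0.998, 0.068, 0.0], [0.0, -0.003, -1.0]]
ft_force: [-0.3, -0.3, -0.3]
width: 0.009
finger_force: 37.7
```

```bash
python3 - <<'E'
from h import *
s=arm.state(); print(s["time"],s["eef_pos"],s["ft_force"],s["width"],s["finger_force"])
c=arm.camera("wrist"); hung(c)
hung(arm.camera("side"))
go(([.6366,.042,.2496],.068))
c=arm.camera("side"); a=c["color"][130:260,220:380,::-1]; cv2.imwrite("pics/s5c.png",cv2.resize(a,None,fx=4,fy=4))
E
```

```text
18.8 [0.56  0.037 0.247] [-0.326 -0.3   -0.255] 0.008964603339192663 37.69859254360199
hung 3159 [0.642 0.155 0.213] ext [0.021 0.022 0.026] ztop 0.22580642040564458
hung 2286 [0.633 0.097 0.213] ext [0.012 0.023 0.025] ztop 0.22544170291135485
hung 43 [0.631 0.095 0.213] ext [0.011 0.024 0.027] ztop 0.22674962598567672
row [ 0.  0. -0.] [ 0.001  0.383 -0.002] yawdeg 0.0
```

View pics/s5c.png

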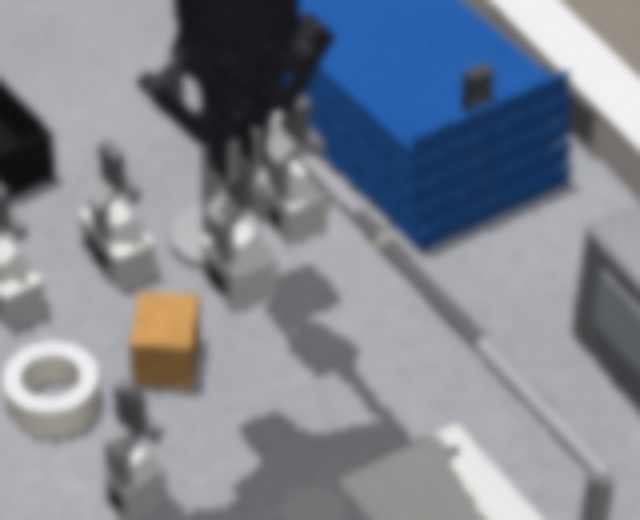

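Call:
step_arm --deltas '[0,0,0,0,0.1,0,-1,0,0,0,0,0.2,0,-1,0,0,0,0,0.3,0,-1,0,0,0,0,0.383,0,-1,0,0,0,0,0.383,0,-1,0,0,0,0,0.383,0,-1]'

```text
time: 19.55
eef_pos: [0.6366, 0.0414, 0.249]
ee_rot: [[-0.067, 0.998, 0.001], [0.998, 0.067, -0.0], [-0.0, 0.001, -1.0]]
ft_force: [0.1, -0.6, -0.7]
width: 0.0087
finger_force: 37.7
```

```bash
python3 - <<'E'
from h import *
s=arm.state(); print(s["time"],s["eef_pos"],s["ft_force"])
c=arm.camera("wrist"); P=cloud(c); hung(c)
q=P[(P[...,2]>.215)&(P[...,2]<.23)&(abs(P[...,1]-.155)<.025)&(abs(P[...,0]-.63)<.05)]
print(len(q),q.mean(0)); 
if len(q)>5: print(cv2.minAreaRect((q[:,:2]*1000).astype(np.float32)))
save(c,"w6"); cv2.imwrite("pics/w6.png",c["color"][...,::-1])
E
```

```text
19.55 [0.637 0.041 0.249] [ 0.105 -0.586 -0.697]
hung 1179 [0.628 0.152 0.213] ext [0.011 0.017 0.025] ztop 0.22564280773996476
hung 1285 [0.633 0.097 0.213] ext [0.011 0.022 0.025] ztop 0.22559844899200104
hung 2534 [0.637 0.042 0.22 ] ext [0.04  0.026 0.04 ] ztop 0.23999500606373703
1066 [0.628 0.151 0.223]
((627.2645874023438, 150.9230194091797), (10.43600845336914, 14.283407211303711), 4.670096397399902)
```

View pics/w6.png

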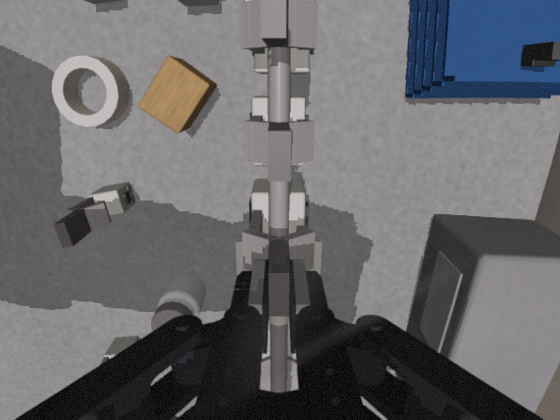

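The two hung units sit straight on the rail at (280,20) and (280,130), and the third surrounds the rail at (280,250). Lowering and releasing it.

Call:
step_arm --deltas '[0,0,0,0,0,0.05,-1,0,0,0,0,0,0.1,-1,0,0,0,0,0,0.107,-1,0,0,0,0,0,0.107,-1,0,0,0,0,0,0.107,-0.4,0,0,0,0,0,0.107,0.2,0,0,0,0,0,0.0,0.2,0,0,0,0,0,-0.2,0.2,0,0,0,0,0,-0.4,0.2,0,0,0,0,0,-0.4,0.2]'

```text
time: 20.6
eef_pos: [0.6377, 0.0418, 0.3328]
ee_rot: [[-0.067, 0.998, 0.007], [0.998, 0.067, -0.0], [-0.001, 0.007, -1.0]]
ft_force: [0.8, -0.4, 1.2]
width: 0.0512
finger_force: 0.0
```

```bash
python3 - <<'E'
from h import *
s=arm.state(); print(s["time"],s["eef_pos"],s["width"])
c=arm.camera("wrist"); hung(c); hung(arm.camera("side"))
c=arm.camera("top"); P=cloud(c)
for r in arm.place_of(c,"rail_mark"): print(r["p"],r["position"],at_z(c,r["position"],.186))
# collar: whiter pixels along rail
for y in np.arange(-.05,.03,.004): pass
m=(abs(P[...,0]-.6395+.069*P[...,1])<.006)&(abs(P[...,2]-.184)<.006)&(abs(P[...,1])<.06)
g=c["color"].mean(-1)[m]; yy=P[...,1][m]
h,_=np.histogram(yy,np.arange(-.06,.025,.005),weights=g); n,e=np.histogram(yy,np.arange(-.06,.025,.005)); print(np.c_[e[:-1]+.0025,h/np.maximum(n,1)])
E
```

```text
20.6 [0.638 0.042 0.333] 0.05122654851426401
hung 691 [0.628 0.155 0.215] ext [0.011 0.023 0.023] ztop 0.22643897979348482
hung 537 [0.633 0.097 0.213] ext [0.011 0.022 0.025] ztop 0.22587869639699967
hung 537 [0.637 0.042 0.213] ext [0.011 0.023 0.025] ztop 0.225687996167969
hung 67 [0.627 0.156 0.215] ext [0.013 0.029 0.028] ztop 0.22913401151659485
hung 70 [0.631 0.097 0.214] ext [0.012 0.025 0.027] ztop 0.22791489183188596
hung 76 [0.636 0.042 0.214] ext [0.014 0.027 0.029] ztop 0.22859606061093596
[[ -0.057  99.333]
 [ -0.052 101.   ]
 [ -0.048 102.208]
 [ -0.043 103.417]
 [ -0.038  96.6  ]
 [ -0.033  96.6  ]
 [ -0.028  95.2  ]
 [ -0.023 101.63 ]
 [ -0.018 125.481]
 [ -0.013 119.2  ]
 [ -0.008 104.815]
 [ -0.003 106.   ]
 [  0.002  84.933]
 [  0.007   0.   ]
 [  0.012   0.   ]
 [  0.017   0.   ]]
```

Call:
step_arm --deltas '[0,0,-0.25,0,0,0,-0.15,0,0,-0.25,0,0,0,-0.15,0,0,-0.25,0,0,0,-0.15,0,0,-0.25,0,0,0,-0.15,0,0,-0.25,0,0,0,-0.15,0,0,-0.25,0,0,0,-0.15]'

```text
time: 21.4
eef_pos: [0.6363, 0.0419, 0.3268]
ee_rot: [[-0.757, 0.654, -0.002], [0.654, 0.757, 0.0], [0.002, -0.001, -1.0]]
ft_force: [0.6, 0.5, -0.0]
width: 0.0362
finger_force: 0.0
```

Call:
step_arm --deltas '[0,0,-0.25,0,0,0,-0.15,0,0,-0.25,0,0,0,-0.15,0,0,-0.25,0,0,0,-0.15,0,0,-0.25,0,0,0,-0.15,0,0,-0.25,0,0,0,-0.15,0,0,-0.25,0,0,0,-0.15]'

```text
time: 22.0
eef_pos: [0.6363, 0.0419, 0.3268]
ee_rot: [[-0.997, -0.073, -0.002], [-0.073, 0.997, 0.0], [0.002, 0.0, -1.0]]
ft_force: [0.3, 1.3, 0.0]
width: 0.0361
finger_force: 0.0
```

```bash
python3 - <<'E'
from h import *
s=arm.state(); print(s["time"],s["joints"],s["eef_pos"],s["width"])
c=arm.camera("wrist"); hung(c); hung(arm.camera("side"))
d=lambda y:.6395-.069*y
go(([d(.042),.042,.215],1.639),([d(-.15),-.15,.215],1.639))
E
```

```text
22.0 [-0.062  0.473  0.49   1.591  0.    -0.135] [0.636 0.042 0.327] 0.036091341319290766
hung 749 [0.637 0.041 0.213] ext [0.012 0.022 0.025] ztop 0.2252939547968784
hung 813 [0.633 0.097 0.213] ext [0.012 0.023 0.026] ztop 0.2255808563046618
hung 873 [0.628 0.155 0.213] ext [0.012 0.024 0.025] ztop 0.22536071380210845
hung 67 [0.627 0.153 0.215] ext [0.013 0.028 0.03 ] ztop 0.23001280933047208
hung 68 [0.631 0.098 0.215] ext [0.013 0.025 0.027] ztop 0.22874865282905865
hung 76 [0.636 0.042 0.214] ext [0.014 0.025 0.027] ztop 0.22748602522443007
row [ 0.    -0.001 -0.   ] [-0.003  0.     0.56 ] yawdeg 0.0
row [ 0.    -0.001 -0.   ] [-0.004 -0.962  0.56 ] yawdeg 0.0
```

Call:
step_arm --deltas '[0,0,0,0,0,0.2,-0.15,0,0,0,0,0,0.4,-0.15,0,0,0,0,0,0.56,-0.15,0,0,0,0,0,0.56,-0.15,0,0,0,0,-0.05,0.56,-0.15,0,0,0,0,-0.1,0.56,-0.15,0,0,0,0,-0.15,0.56,-0.15,0,0,0,0,-0.2,0.56,-0.15,0,0,0,0,-0.25,0.56,-0.15,0,0,0,0,-0.25,0.56,-0.15]'

```text
time: 23.1
eef_pos: [0.6403, -0.0096, 0.2165]
ee_rot: [[-0.998, -0.066, 0.0], [-0.066, 0.998, -0.0], [-0.0, -0.0, -1.0]]
ft_force: [-1.2, -0.3, 0.1]
width: 0.0363
finger_force: 0.0
```

```bash
python3 - <<'E'
from h import *
s=arm.state(); print(s["time"],s["eef_pos"],s["ft_force"])
c=arm.camera("side"); hung(c); a=c["color"][130:260,240:400,::-1]; cv2.imwrite("pics/s7c.png",cv2.resize(a,None,fx=4,fy=4))
E
```

```text
23.1 [ 0.64  -0.01   0.216] [-1.22  -0.297  0.13 ]
hung 67 [0.627 0.155 0.214] ext [0.013 0.028 0.028] ztop 0.22825877434307273
hung 70 [0.631 0.099 0.215] ext [0.013 0.027 0.027] ztop 0.22847482617283243
hung 202 [ 0.637 -0.008  0.22 ] ext [0.024 0.067 0.039] ztop 0.2398257595370592
```

View pics/s7c.png

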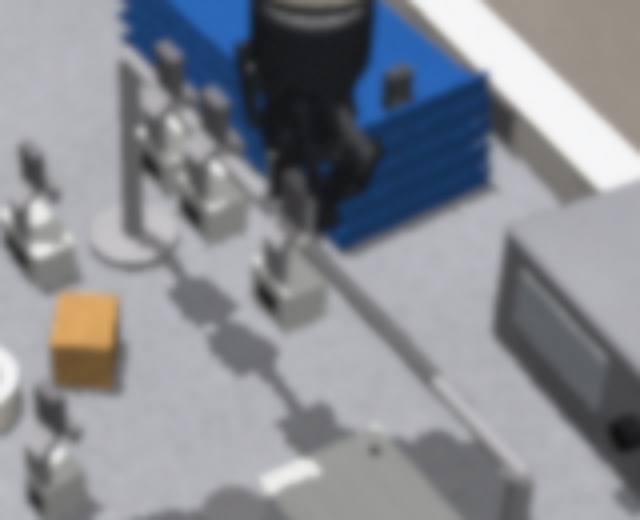

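The unit slides upright between the fingers, so I'll continue.

Call:
step_arm --deltas '[0,0,0,0,-0.1,0,-0.15,0,0,0,0,-0.2,0,-0.15,0,0,0,0,-0.32,0,-0.15,0,0,0,0,-0.44,0,-0.15,0,0,0,0,-0.56,0,-0.15,0,0,0,0,-0.68,0,-0.15,0,0,0,0,-0.8,0,-0.15,0,0,0,0,-0.9,0,-0.15,0,0,0,0,-0.98,0,-0.15,0,0,0,0,-0.98,0,-0.15]'

```text
time: 24.15
eef_pos: [0.6533, -0.2052, 0.2159]
ee_rot: [[-0.998, -0.066, -0.0], [-0.066, 0.998, -0.0], [0.0, -0.0, -1.0]]
ft_force: [-0.4, -0.5, -0.9]
width: 0.0356
finger_force: 0.0
```

Call:
step_arm --deltas '[0,0,0,0,0,-0.2,-0.15,0,0,0,0,0,-0.45,-0.15,0,0,0,0,0.25,-0.45,-0.15,0,0,0,0,0.5,-0.45,-0.15,0,0,0,0,0.75,-0.45,-0.15,0,0,0,0,1,-0.45,-0.15,0,0,0,0,1,-0.45,-0.15,0,0,0,0,1,-0.45,-0.15]'

```text
time: 24.95
eef_pos: [0.6396, -0.0022, 0.3066]
ee_rot: [[-0.998, -0.07, 0.0], [-0.07, 0.998, -0.0], [-0.0, -0.0, -1.0]]
ft_force: [0.2, -0.2, 0.9]
width: 0.0364
finger_force: 0.0
```

```bash
python3 - <<'E'
from h import *
s=arm.state(); print(s["time"],s["eef_pos"],s["width"])
hung(arm.camera("side")); hung(arm.camera("top")); hung(arm.camera("wrist"))
d=lambda y:.6395-.069*y
go(([d(.097),.097,.31],1.639))
E
```

```text
24.95 [ 0.64  -0.002  0.307] 0.036440764619819495
hung 66 [0.627 0.154 0.214] ext [0.013 0.024 0.028] ztop 0.22767109243299677
hung 70 [0.632 0.098 0.215] ext [0.013 0.028 0.03 ] ztop 0.23037176782414281
hung 100 [ 0.651 -0.198  0.214] ext [0.014 0.026 0.027] ztop 0.22762768647854148
hung 47 [ 0.651 -0.199  0.215] ext [0.01  0.023 0.025] ztop 0.22720471589169278
hung 51 [0.628 0.154 0.216] ext [0.011 0.023 0.028] ztop 0.2300954428199491
hung 540 [ 0.652 -0.197  0.213] ext [0.011 0.021 0.025] ztop 0.22546007164576692
hung 1066 [0.633 0.096 0.213] ext [0.012 0.023 0.025] ztop 0.22529816694963894
hung 1038 [0.628 0.155 0.213] ext [0.012 0.024 0.025] ztop 0.2254955941529264
row [-0.    -0.    -0.001] [ 0.002  0.51  -0.019] yawdeg 0.0
```

Call:
step_arm --deltas '[0,0,0,0,0.25,0,-0.15,0,0,0,0,0.5,0,-0.15,0,0,0,0,0.5,0,-0.15,0,0,0,0,0.5,0.15,-0.15,0,0,0,0,0.5,0.3,-0.15,0,0,0,0,0.5,0.455,-0.15,0,0,0,0,0.5,0.455,-0.15,0,0,0,0,0.4,0.455,-0.15,0,0,0,0,0.3,0.455,-0.15,0,0,0,0,0.2,0.455,-0.15]'

```text
time: 26.1
eef_pos: [0.6377, 0.0343, 0.217]
ee_rot: [[-0.998, -0.066, 0.001], [-0.066, 0.998, -0.0], [-0.001, -0.0, -1.0]]
ft_force: [0.2, 0.4, 0.6]
width: 0.0364
finger_force: 0.2
```

```bash
python3 - <<'E'
from h import *
s=arm.state(); print(s["time"],s["eef_pos"],s["ft_force"])
hung(arm.camera("side"))
d=lambda y:.6395-.069*y
go(([d(-.15),-.15,.216],1.639))
E
```

```text
26.1 [0.638 0.034 0.217] [0.163 0.448 0.634]
hung 65 [0.627 0.155 0.214] ext [0.012 0.025 0.026] ztop 0.2270631430867227
hung 181 [0.635 0.032 0.22 ] ext [0.023 0.058 0.04 ] ztop 0.23983375850860944
hung 98 [ 0.651 -0.197  0.215] ext [0.013 0.028 0.027] ztop 0.22866011523068575
row [-0.     0.    -0.001] [-0.    -0.91   0.006] yawdeg 0.0
```

Call:
step_arm --deltas '[0,0,0,0,-0.1,0,-0.15,0,0,0,0,-0.2,0,-0.15,0,0,0,0,-0.3,0,-0.15,0,0,0,0,-0.42,0,-0.15,0,0,0,0,-0.54,0,-0.15,0,0,0,0,-0.66,0,-0.15,0,0,0,0,-0.76,0,-0.15,0,0,0,0,-0.84,0,-0.15,0,0,0,0,-0.91,0,-0.15,0,0,0,0,-0.91,0,-0.15]'

```text
time: 27.15
eef_pos: [0.6495, -0.1473, 0.2153]
ee_rot: [[-0.998, -0.066, 0.0], [-0.066, 0.998, -0.0], [-0.0, -0.0, -1.0]]
ft_force: [0.8, 1.1, 0.0]
width: 0.0361
finger_force: 0.0
```

Call:
step_arm --deltas '[0,0,0,0,0,-0.2,-0.15,0,0,0,0,0,-0.45,-0.15,0,0,0,0,0.25,-0.45,-0.15,0,0,0,0,0.5,-0.45,-0.15,0,0,0,0,0.75,-0.45,-0.15,0,0,0,0,1,-0.45,-0.15,0,0,0,0,1,-0.45,-0.15,0,0,0,0,1,-0.45,-0.15]'

```text
time: 27.95
eef_pos: [0.6356, 0.0555, 0.3055]
ee_rot: [[-0.998, -0.07, 0.0], [-0.07, 0.998, -0.0], [-0.0, -0.0, -1.0]]
ft_force: [-0.9, 0.0, 0.1]
width: 0.0363
finger_force: 0.0
```

```bash
python3 - <<'E'
from h import *
s=arm.state(); print(s["time"],s["eef_pos"],s["width"])
hung(arm.camera("side")); hung(arm.camera("wrist"))
d=lambda y:.6395-.069*y
go(([d(.155),.155,.31],1.639),([d(.155),.155,.216],1.639))
E
```

```text
27.95 [0.636 0.056 0.306] 0.03629776432362662
hung 67 [0.627 0.156 0.215] ext [0.013 0.025 0.028] ztop 0.2285223861796527
hung 94 [ 0.648 -0.141  0.214] ext [0.012 0.026 0.028] ztop 0.228101229519045
hung 101 [ 0.652 -0.198  0.214] ext [0.014 0.025 0.027] ztop 0.22762070612003305
hung 503 [ 0.648 -0.139  0.212] ext [0.011 0.02  0.025] ztop 0.22495159735255532
hung 1039 [0.628 0.155 0.213] ext [0.012 0.024 0.025] ztop 0.22539977943709189
row [-0. -0. -0.] [ 0.001  0.509 -0.024] yawdeg 0.0
row [-0. -0. -0.] [0.001 0.509 0.446] yawdeg 0.0
```

Call:
step_arm --deltas '[0,0,0,0,0.25,0,-0.15,0,0,0,0,0.5,0,-0.15,0,0,0,0,0.5,0,-0.15,0,0,0,0,0.5,0.15,-0.15,0,0,0,0,0.5,0.3,-0.15,0,0,0,0,0.5,0.445,-0.15,0,0,0,0,0.5,0.445,-0.15,0,0,0,0,0.4,0.445,-0.15,0,0,0,0,0.3,0.445,-0.15,0,0,0,0,0.2,0.445,-0.15]'

```text
time: 29.05
eef_pos: [0.6339, 0.0921, 0.218]
ee_rot: [[-0.998, -0.066, 0.001], [-0.066, 0.998, 0.0], [-0.001, 0.0, -1.0]]
ft_force: [-0.1, 1.0, 0.1]
width: 0.0363
finger_force: 0.3
```

```bash
python3 - <<'E'
from h import *
s=arm.state(); print(s["time"],s["eef_pos"],s["ft_force"])
hung(arm.camera("side"))
d=lambda y:.6395-.069*y
go(([d(-.094),-.094,.216],1.639))
E
```

```text
29.05 [0.634 0.092 0.218] [-0.08   0.999  0.083]
hung 180 [0.63  0.091 0.22 ] ext [0.024 0.06  0.039] ztop 0.2398342563262943
hung 92 [ 0.647 -0.141  0.214] ext [0.014 0.025 0.028] ztop 0.2281157938785897
hung 103 [ 0.652 -0.198  0.214] ext [0.013 0.026 0.028] ztop 0.22827787415856393
row [-0.     0.    -0.001] [ 0.    -0.92   0.011] yawdeg 0.0
```

Call:
step_arm --deltas '[0,0,0,0,-0.1,0,-0.15,0,0,0,0,-0.2,0,-0.15,0,0,0,0,-0.3,0,-0.15,0,0,0,0,-0.42,0,-0.15,0,0,0,0,-0.54,0,-0.15,0,0,0,0,-0.66,0,-0.15,0,0,0,0,-0.76,0,-0.15,0,0,0,0,-0.84,0,-0.15,0,0,0,0,-0.92,0,-0.15,0,0,0,0,-0.92,0,-0.15]'

```text
time: 30.1
eef_pos: [0.6459, -0.0918, 0.2166]
ee_rot: [[-0.998, -0.065, 0.0], [-0.065, 0.998, -0.001], [-0.0, -0.001, -1.0]]
ft_force: [-0.4, 0.9, -0.4]
width: 0.0363
finger_force: 0.0
```

Call:
step_arm --deltas '[0,0,0,0,0,-0.2,-0.15,0,0,0,0,0,-0.45,-0.15,0,0,0,0,0,-0.6,-0.15,0,0,-0.05,0.25,-0.2,-0.6,0,0,0,-0.1,0.5,-0.4,-0.6,0.3,0,0,-0.15,0.75,-0.6,-0.6,0.3,0,0,-0.2,0.9,-0.7,-0.6,0.3,0,0,-0.25,0.9,-0.7,-0.6,0.3,0,0,-0.3,0.9,-0.7,-0.6,0.3,0,0,-0.363,0.9,-0.7,-0.6,0.3]'

```text
time: 31.1
eef_pos: [0.4747, -0.2418, 0.3369]
ee_rot: [[-0.452, -0.892, 0.0], [-0.892, 0.452, -0.0], [0.0, -0.001, -1.0]]
ft_force: [-0.4, -0.9, -0.3]
width: 0.0556
finger_force: 0.0
```

```bash
python3 - <<'E'
from h import *
s=arm.state(); print(s["time"],s["joints"],s["eef_pos"],s["width"])
hung(arm.camera("side")); hung(arm.camera("top"))
P=cloud(arm.camera("side")); q=P[(abs(P[...,0]-.46)<.1)&(abs(P[...,1]+.37)<.06)&(abs(P[...,2]-.12)<.02)]; print("knob",len(q),q.mean(0))
c=np.array([.481,-.369]); ax=np.array([np.cos(-.36),np.sin(-.36)]); k=c-.044*ax
go(([*k,.23],-.36+np.pi),([*k,.125],-.36+np.pi),([*(c+.056*ax),.125],-.36+np.pi))
E
```

```text
31.1 [-0.624  0.268  0.197  1.499 -0.    -1.726] [ 0.475 -0.242  0.337] 0.05557480073720518
hung 90 [ 0.648 -0.141  0.215] ext [0.015 0.026 0.026] ztop 0.2277694614388449
hung 100 [ 0.652 -0.198  0.214] ext [0.014 0.026 0.028] ztop 0.22791276673996463
hung 48 [ 0.651 -0.199  0.214] ext [0.011 0.023 0.028] ztop 0.22837824998521294
hung 52 [ 0.648 -0.14   0.215] ext [0.011 0.021 0.025] ztop 0.2274715820428732
hung 49 [ 0.644 -0.085  0.215] ext [0.011 0.022 0.027] ztop 0.22793439949009464
knob 132 [ 0.439 -0.357  0.126]
row [-0.    -0.    -0.037] [ 0.58  -0.099  0.533] yawdeg 7.0
row [-0.    -0.    -0.037] [ 0.58  -0.098  1.058] yawdeg 7.0
row [-0.    -0.    -0.037] [ 0.522 -0.595  1.058] yawdeg 7.0
```

All three hang in the test half, at y -0.199, -0.140 and -0.085 with the collar at about -0.015. Next, the isolator goes back on.

Call:
step_arm --deltas '[0,0,-0.037,0.3,-0.05,0.2,0.3,0,0,-0.037,0.58,-0.098,0.4,0.3,0,0,-0.037,0.58,-0.098,0.5,0.3,0,0,-0.037,0.58,-0.098,0.5,0.3,0,0,-0.037,0.58,-0.098,0.7,0.3,0,0,-0.037,0.58,-0.098,0.85,0.3,0,0,-0.037,0.58,-0.098,1,0.3,0,0,-0.037,0.58,-0.098,1,0.3]'

```text
time: 32.05
eef_pos: [0.4394, -0.3519, 0.1339]
ee_rot: [[-0.352, -0.936, -0.003], [-0.936, 0.352, 0.004], [-0.002, 0.004, -1.0]]
ft_force: [0.5, -0.2, 0.6]
width: 0.0554
finger_force: 0.0
```

```bash
python3 - <<'E'
from h import *
s=arm.state(); print(s["eef_pos"],s["ft_force"])
c=np.array([.481,-.369]); ax=np.array([np.cos(-.36),np.sin(-.36)])
go(([*(c+.058*ax),.126],-.36+np.pi))
E
```

```text
[ 0.439 -0.352  0.134] [ 0.5   -0.207  0.57 ]
row [0.001 0.001 0.   ] [ 0.007 -0.515  0.037] yawdeg 0.0
```

Call:
step_arm --deltas '[0,0,0,0,0,0.04,0.3,0,0,0,0,-0.1,0.04,0.3,0,0,0,0,-0.2,0.04,0.3,0,0,0,0,-0.3,0.04,0.3,0,0,0,0,-0.4,0.04,0.3,0,0,0,0,-0.46,0.04,0.3,0,0,0,0,-0.515,0.04,0.3,0,0,0,0,-0.515,0.04,0.3,0,0,0,0,-0.515,0.04,0.3]'

```text
time: 32.95
eef_pos: [0.5369, -0.3898, 0.1293]
ee_rot: [[-0.35, -0.937, 0.001], [-0.937, 0.35, -0.001], [0.001, -0.001, -1.0]]
ft_force: [-0.4, 0.6, -0.8]
width: 0.0555
finger_force: 0.0
```

Call:
step_arm --deltas '[0,0,0,0,0.04,-0.2,0.3,0,0,0,0,0.04,-0.4,0.3,0,0,0,0,0.04,-0.7,0.3,0,0,0,0,0.04,-1,0.3,0,0,0,0,0.5,-1,0.3,0,0,0,0,0.9,-1,0.3,0,0,0,0,0.9,-1,0.3,0,0,0,0,0.9,-1,0.3]'

```text
time: 33.75
eef_pos: [0.3647, -0.325, 0.3299]
ee_rot: [[-0.351, -0.937, 0.001], [-0.937, 0.351, -0.002], [0.001, -0.001, -1.0]]
ft_force: [0.5, -1.2, -0.1]
width: 0.0558
finger_force: 0.0
```

```bash
python3 - <<'E'
from h import *
s=arm.state(); print(s["time"],s["eef_pos"],s["ft_force"])
c=arm.camera("side"); hung(c); P=cloud(c); q=P[(abs(P[...,0]-.48)<.1)&(abs(P[...,1]+.37)<.06)&(abs(P[...,2]-.122)<.015)]; print("knob",len(q),q.mean(0))
hung(arm.camera("top"))
a=c["color"][130:400,190:400,::-1]; cv2.imwrite("pics/s9c.png",cv2.resize(a,(466,599),interpolation=cv2.INTER_CUBIC))
E
```

```text
33.75 [ 0.365 -0.325  0.33 ] [ 0.468 -1.232 -0.114]
hung 86 [ 0.644 -0.085  0.214] ext [0.013 0.025 0.026] ztop 0.22654893348425698
hung 94 [ 0.647 -0.139  0.215] ext [0.014 0.029 0.028] ztop 0.22872967920974085
hung 98 [ 0.652 -0.198  0.214] ext [0.014 0.024 0.026] ztop 0.22729459204204572
knob 125 [ 0.519 -0.387  0.126]
hung 48 [ 0.651 -0.199  0.215] ext [0.01  0.023 0.03 ] ztop 0.23016013133699076
hung 52 [ 0.648 -0.14   0.215] ext [0.011 0.021 0.027] ztop 0.22809270626904032
hung 51 [ 0.644 -0.085  0.214] ext [0.01  0.022 0.028] ztop 0.22858893054756746
```

View pics/s9c.png

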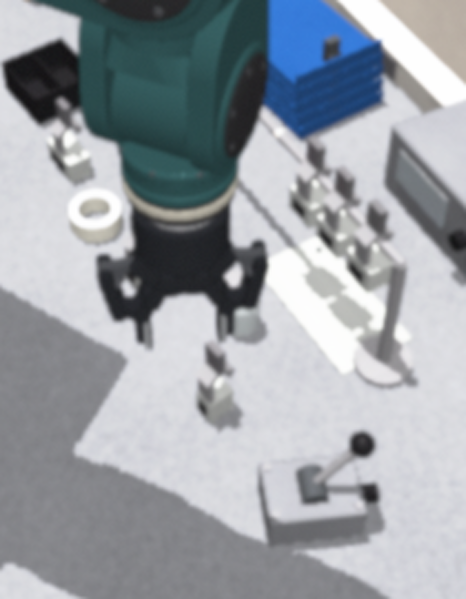

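The lever leans away again (knob at 362,445, matching its start reading). Three units hang free past the collar, the rest stand, and the gripper is clear. Handing in.

```bash
python3 -c "
from rig import arm
print(arm.close_job())"
```

```text
the job is handed in; nothing more can be done
None
```

The job is handed in, but the hand-in returned no verdict: my last camera check showed the isolator back on, all three medium units hanging free past the collar in the test half, and the gripper clear; the other items looked undisturbed where I could see them.

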